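# Load the finishing tub and set its speed lever

## Robot

A 6-joint arm with a two-finger parallel gripper is mounted at the origin on the work surface. World frame = base frame: x ahead of the robot, y to its left, z up, the work surface at z = 0. Lengths are in m, angles in rad, forces in N, time in s.
With the tool pointing down it reaches from about 0.375 to 0.9 m from the base axis. Payload 3.1 kg.
Tool frame: the origin (TCP) lies at the very end of the fingers, on their centre line; the grasp point (between the pads) lies 19 mm behind it; z points along the fingers, y is the line along which they close (so a half turn about z gives the same grasp; the last joint's range is limited). The gripper opens to 85 mm and grips with 20 to 120 N. Pads are 22 mm wide; open, the fingers measure 114 mm over their backs; the gripper's body (76 mm by 85 mm) begins 54 mm behind the grasp point. The pads swing forward as they close: fully open they stand 13 mm farther back than shut.
Start: joints at [-1.401, 0.527, 1.433, -0, 1.181, -0.178], TCP at [0.213, -0.588, 0.231] pointing down, gripper open.
Joint ranges: [-3.08, 3.08], [-0.75, 2.2], [0.22, 2.44], [-1.43, 4.57], [0, 2.65], [-2.85, 2.85]. Speed limits (rad/s): [2.79, 2.79, 3.14, 3.14, 3.14, 3.14].

## Interface

Orientations are given as a unit quaternion [x, y, z, w].
In Python, from station import manip, vision gives the robot as it stands.
- The arm moves only by the tool drive_tool, never from a script. Its argument "deltas" is a list that holds one entry, the list of rows, each a list of 4 numbers: the shift along the tool's x, y, z in mm, then the turn about the tool's z in rad. A call has 1 to 5 rows; each row is the pose to reach, as a shift and turn from the pose commanded when the call began, along the tool's axes at that moment; what a row does not reach only later rows make up. A row lasts 1/12 s, in which the tool goes at most 41.7 mm and 7.16 degrees, less where a joint would pass 70% of its speed; a pose out of reach is approached as far as the arm can. A call with a gripper value outside its range is refused whole. "jaw" is the finger opening in mm, from 0 to 85.4, set as the call begins (left out, the last holds). The fingers move at their own pace and stop on an object; "force" is the grip in N (left out, the last holds). Time passes only in rows, so rows that repeat a pose let the fingers close. It gives the time, the measured TCP pose, the force, the opening and the grip force at its end, in the units of the state.
- manip.sense(): the state, without advancing time (a new reading comes with each control period).
- vision.snapshot(name): name is "scene" or "top" or "wrist"; returns the picture (384x512x3 uint8, red, green, blue); there is no depth.
- vision.camera_model(name): a dict with "camera_matrix" (3x3 intrinsics, pixels), "rvec" (rotation vector, rad) and "tvec" (3), from world to camera coordinates, as OpenCV has them. Camera axes: x right, y down, z forward; pixel columns grow to the right and rows downward; lengths in m; the calibration is good to about 2 mm. A picture is of the moment at which its call begins: read the wrist's pose just before it. camera_model takes no time and is no camera call; for the wrist camera it gives the pose at the moment of the call.
- manip.sign_off(): hands the job in; it is judged then, once.
The state is a dict: "t": time; "q": joint angles; "qd": joint speeds; "tau": joint torques, N m; "tcp_pos": TCP position; "tool_rot": TCP orientation; "force": force on the tool from outside, world axes, zero at the start; "ft_torque": the same for the moment, N m; "finger_gap": opening from 0.0 (shut) to 1.0 (fully open); "gripper_force": force on a finger pad.
Only numpy, scipy, OpenCV 4.12 (cv2) and the standard library are available. Lean on these libraries where they do the work, as an engineer would, in place of code of your own. Each camera call takes 0.05 s, during which the arm holds its last target. There are 200 camera calls.

## Task

Load the brass ball into the deep grey tub of the finishing machine: lower it gently until it rests on the rubber floor and let go there, do not drop it or press it down. Then set the speed lever: turn the dial with the red-gripped handle until the yellow needle lines up with the orange mark, and let go. The handle is sprung, so it gives before the stiff dial follows; leave the orange mark, the other balls and everything else on the bench where they are.

Things in the scene. Friction and masses are not known exactly. Their poses are not given: they have to be found in the camera images.
- brass_ball: smooth brass ball, 56 mm diameter, about 0.25 kg, standing in one of the three seats of the rack; origin on its surface (underside at the start, turns as it rolls)
- brass_ball_center (a point): centre of the brass ball, 43 mm above the bench at the start
- black_ball: black plastic ball, 56 mm diameter, on the same rack, to be left alone; origin on its surface
- white_ball: white ceramic ball, 56 mm diameter, on the same rack, to be left alone; origin on its surface
- rack: fixed low wooden rack, 90 mm (x) by 310 mm (y) by 12 mm, with three cork ring seats 110 mm apart in a row along its y, 10 mm high; origin centre of its underside. The balls may stand in any order
- tub: fixed finishing machine: blue round base 170 mm across and 26 mm high, carrying a round open grey tub, 138 mm outside and 128 mm inside diameter, whose rim is 120 mm above the bench; origin centre of its underside. Inside is a flat rubber floor; its height differs from run to run, 48 to 72 mm below the rim, and is not reported
- tub_rim (a point): centre of the mouth of the tub, in the plane of its rim, 120 mm above the bench
- control: fixed grey speed control box, 180 by 180 mm, 66 mm high, with a black dial on top that turns about the vertical through its centre; origin centre of its underside
- dial (a joint): angle of the stiff black dial with its yellow needle, rad, -1.5 to 1.5: at 0 the needle points along the box's -x, positive is anticlockwise seen from above. It turns only when some 7 N push sideways on the grip, and stays where it is left
- mark (a joint): angle of the orange mark on the ring around the dial, same zero and sense as the dial; to be left alone
- handle (a joint): angle of the steel handle relative to the dial, rad: 0 when released (above the needle), up to 0.7 either way against a spring; it winds up about 0.3 rad before the dial follows
- needle_tip (a point): outer end of the yellow needle, 62 mm from the dial's axis, 79 mm above the bench; its x axis points from here to the dial's axis
- mark_tip (a point): top of the orange mark, 74 mm from the dial's axis, 72 mm above the bench; its x axis points from here to the dial's axis
- grip_top (a point): centre of the top of the red grip, an upright cylinder 32 mm in diameter and 52 mm high at the end of the handle, 105 mm from the dial's axis; this point is 143 mm above the bench
- spray: blue spray can, 60 mm diameter, 170 mm high, bystander; origin underside centre
- jar: jar with a red cap, 64 mm diameter, 80 mm high, bystander; origin underside centre
- screwdriver: screwdriver lying on the bench, bystander
- wrench: wrench lying on the bench, bystander
Mind the look-alikes: they are no part of the job. Of the things like the brass_ball, leave any that is purple; of the rest the larger one is meant. What is shaped like the tub but green is not meant.

How it is judged:
On the way, in this order (a step that is already met when the one before it is completed fails the run):
1. the brass ball rests in the tub, let go (horizontal distance between brass_ball_center and tub_rim below 0.045 m and z of brass_ball_center in the frame of tub below 0.106 m and contact force between the fingers and brass_ball below 0.1 N and linear speed of brass_ball below 0.05 m/s), for 0.3 s.
2. the needle lines up with the orange mark (angle between the x axis of needle_tip and the x axis of mark_tip, either way round below 0.09 rad), for 0.1 s.
At the end, for the whole second after the job is handed in: The brass ball lies at rest on the floor inside the tub; the needle is at rest within 0.09 rad (5 degrees) of the orange mark (horizontal distance between brass_ball_center and tub_rim below 0.045 m and z of brass_ball_center in the frame of tub below 0.106 m and linear speed of brass_ball below 0.05 m/s and angle between the x axis of needle_tip and the x axis of mark_tip, either way round below 0.09 rad and velocity of joint dial between -0.05 and 0.05 rad/s); the robot touches nothing.
It fails at once if the ball was pressed hard into the tub (over 40 N) (contact force between brass_ball and tub above 40 N).
It fails at once if the ball was dropped into the tub (moving faster than 0.33 m/s there: a fall of more than about 6 mm) (horizontal distance between brass_ball_center and tub_rim below 0.064 m and z of brass_ball_center in the frame of tub below 0.14 m and linear speed of brass_ball above 0.33 m/s).
It fails at once if the orange mark was moved (distance of mark_tip from where it was at the start of the episode above 0.006 m).
It fails at once if another ball was moved (distance of any of black_ball, white_ball from where it was at the start of the episode above 0.02 m).
It fails at once if a bystander was disturbed (distance of any of spray, jar, screwdriver, wrench from where it was at the start of the episode above 0.03 m).
It also fails if it takes over 70 s, if anything falls off the work surface, if the arm or the gripper's body presses on something with over 40 N, if the wrist force passes 120 N, or if a joint passes its speed limit or range.

## Working session

There is one attempt and no reset: what is moved stays moved. The work goes in short steps, Python scripts to look and compute and a tool call to move; the robot and the scene stay as the last step left them, time stands still between calls to the robot, and variables do not carry over. Pictures are saved under pics/ and viewed, at most 11 in all, crops included, and the job is handed in when it is done.

Besides the shell and the picture viewer there is one more tool, called after "Emit:" in YAML: its name, and indented under it one key for each argument. drive_tool: Moves the arm, as the interface text tells. Its arguments: {"type":"object","properties":{"deltas":{"type":"array"},"jaw":{"type":"number"},"force":{"type":"number"}},"required":["deltas"]}

```bash
mkdir -p pics && cat > h.py <<'E'
import numpy as np, cv2
from station import manip, vision
from scipy.spatial.transform import Rotation as R
def cam(n):
    m=vision.camera_model(n); K=np.array(m["camera_matrix"],float); r=cv2.Rodrigues(np.array(m["rvec"],float))[0]; t=np.array(m["tvec"],float).ravel()
    return K,r,t
def ray(c,u,v,z):
    K,r,t=c; d=r.T@np.linalg.inv(K)@[u,v,1]; o=-r.T@t
    return o+d*(z-o[2])/d[2]
def snap(n,f=None):
    im=np.asarray(vision.snapshot(n)); 
    if f: cv2.imwrite(f,im[...,::-1])
    return im
def proj(c,p):
    K,r,t=c; q=K@(r@np.asarray(p)+t); return q[:2]/q[2]
E
python3 - <<'E'
from h import *
a=snap("scene"); b=snap("top"); 
for n,i in(("scene",a),("top",b)):
    cv2.imwrite(f"pics/{n}0.png",cv2.resize(i[...,::-1],(800,600),interpolation=cv2.INTER_CUBIC)); np.save(n+"0.npy",i)
    K,r,t=cam(n); print(n,K[0,0],-r.T@t,r[2])
print(manip.sense())
E
```

```text
scene 374.0897765174859 [ 0.89431637 -0.466127    0.8143673 ] [-0.36931586  0.56782981 -0.73564604]
top 471.9386597545278 [0.34461027 0.05085975 1.49460781] [ 0.13621545  0.01103787 -0.99061775]
{'t': 0.1, 'q': array([-1.40148208e+00,  5.28382518e-01,  1.43377850e+00,  2.13341107e-05,
        1.18140388e+00, -1.78500825e-01]), 'qd': array([-1.61872172e-03, -1.31737634e-03, -3.67096937e-03,  2.66258987e-04,
        5.71167357e-05,  7.05086646e-04]), 'tau': array([ 3.20287172e-04, -4.43303633e+01, -1.78586680e+01, -2.76778874e-04,
        3.90691464e-03, -1.08534374e-05]), 'tcp_pos': array([ 0.21295012, -0.5869164 ,  0.23042437]), 'tool_rot': array([ 9.84916381e-01,  1.73028175e-01,  1.43939354e-05, -9.86064903e-04]), 'force': array([0.05415712, 0.47631008, 0.14727143]), 'ft_torque': array([-0.00359762, -0.00523105, -0.00910652]), 'gripper_force': 0.0, 'finger_gap': 0.999569146674552}
```

View pics/top0.png

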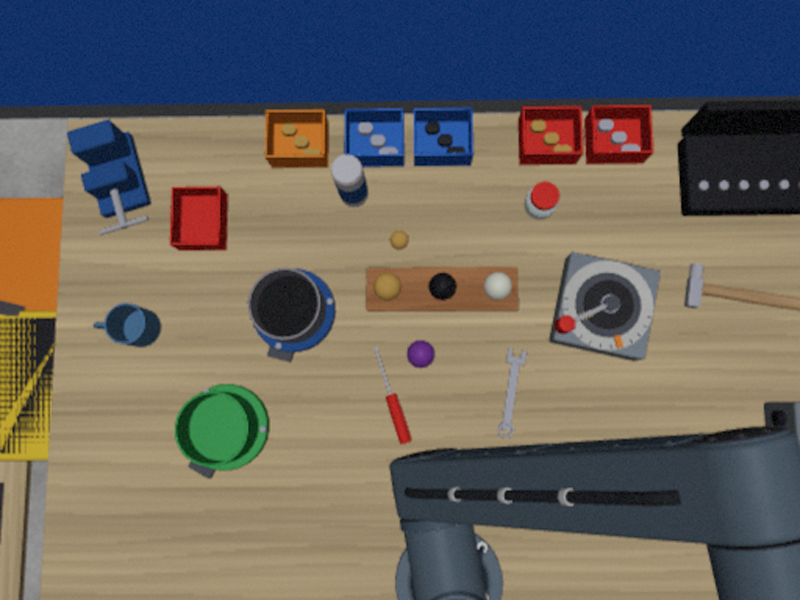

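View pics/scene0.png

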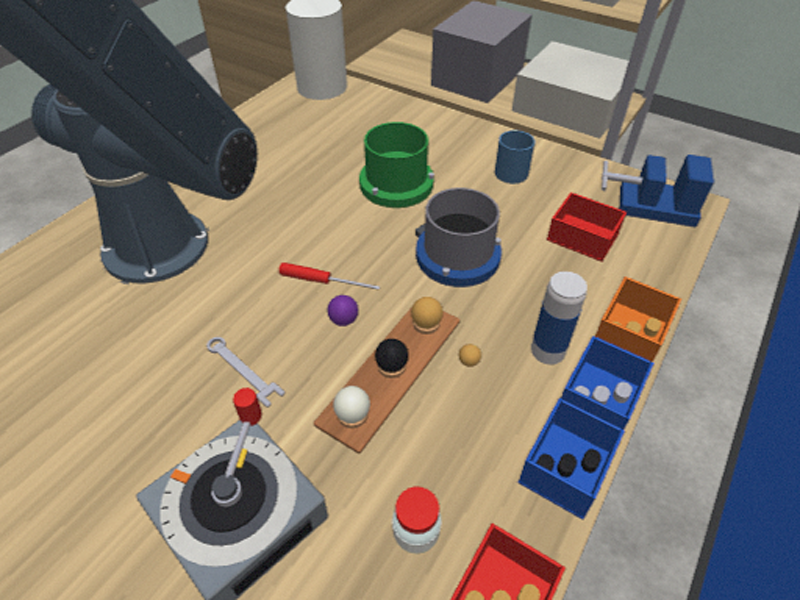

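Top view (800x600 pixels): there are three ball candidates. The large brass ball is in the rack at (387,286), a small brass ball is on the bench at (399,240), and a purple one is at (420,353). The one in the rack fits, being the larger and not purple. The grey tub is at (287,305) and its green look-alike at (221,427). The dial axis is at (610,304), the red grip at (566,324) and the orange mark at (618,341). Next I'll measure these and confirm with a crop.

```bash
cat > m.py <<'E'
from h import *
T=np.load("top0.npy"); S=np.load("scene0.npy"); ct=cam("top"); cs=cam("scene")
def blob(im,lo,hi,win):
    m=cv2.inRange(cv2.cvtColor(im,cv2.COLOR_RGB2HSV),lo,hi); w=np.zeros_like(m); x0,y0,x1,y1=[int(v/1.5625) for v in win]; w[y0:y1,x0:x1]=255; m&=w
    cs_=max(cv2.findContours(m,0,2)[0],key=cv2.contourArea)
    M=cv2.moments(cs_); return np.array([M['m10'],M['m01']])/M['m00']+0, cs_, m
def tri(a,b):
    P=[c[0]@np.c_[c[1],c[2]] for c in(ct,cs)]
    X=cv2.triangulatePoints(*P,np.float64(a).reshape(2,1),np.float64(b).reshape(2,1)).ravel(); return X[:3]/X[3]
E
python3 - <<'E'
from m import *
np.set_printoptions(precision=4,suppress=True)
for n,wt,ws in(("big",(365,265,410,312),(405,290,450,335)),("small",(385,225,415,255),(455,340,485,370))):
    a,c1,_=blob(T,(12,110,60),(28,255,255),wt); b,c2,_=blob(S,(12,110,60),(28,255,255),ws)
    ra=cv2.minEnclosingCircle(c1); rb=cv2.minEnclosingCircle(c2)
    print(n,ra,rb,a,b,"tri",tri(ra[0],rb[0]),"ray43",ray(ct,*ra[0],.043),ray(cs,*rb[0],.043))
# tub: rim via blue base in both views & dark/grey
for nm,im,c,w in(("T",T,ct,(240,260,340,365)),("S",S,cs,(410,215,510,290))):
    a,cc,m=blob(im,(100,120,40),(120,255,255),w); 
    e=cv2.fitEllipse(cv2.convexHull(cc)); print("base",nm,e, ray(c,*e[0],.026))
a,c1,_=blob(T,(0,160,90),(6,255,255),(550,308,580,338)); b,c2,_=blob(S,(0,160,60),(8,255,255),(230,385,265,425))
print("grip",a,b,"ray T .143",ray(ct,*a,.143))
a,_,_=blob(T,(5,140,90),(18,255,255),(608,330,630,352)); b,_,_=blob(S,(5,140,90),(18,255,255),(165,465,195,490))
print("mark",a,b,ray(ct,*a,.072),ray(cs,*b,.072))
b,c,_=blob(S,(22,120,90),(33,255,255),(230,445,252,470)); print("needle S",b,ray(cs,*b,.079),cv2.contourArea(c))
A=cv2.resize(T[155:250,150:440,::-1],(580*1,190),interpolation=cv2.INTER_CUBIC)
u=[int(v/1.5625) for v in(100,600,110,520)]
B=cv2.resize(T[140:205,220:285,::-1],(390,390),interpolation=cv2.INTER_CUBIC);C=cv2.resize(S[240:384,80:224,::-1],(390,390),interpolation=cv2.INTER_CUBIC)
v=np.zeros((580,780,3),np.uint8);v[:390,:390]=B;v[:390,390:]=C;v[390:,:580]=A
cv2.imwrite("pics/crop1.png",v)
E
```

```text
big ((247.98147583007812, 184.5), 18.75461769104004) ((272.74560546875, 205.377197265625), 15.717901229858398) [247.6895 184.7735] [272.8736 203.1477] tri [0.5731 0.113  0.0191] ray43 [0.5684 0.1111 0.043 ] [0.5843 0.0971 0.043 ]
small ((255.25999450683594, 153.33999633789062), 5.798654079437256) ((300.3134460449219, 226.8507537841797), 7.268992900848389) [255.061  153.1505] [300.4406 226.8593] tri [0.6728 0.0889 0.0208] ray43 [0.6672 0.0878 0.043 ] [0.6801 0.0744 0.043 ]
base T ((188.84092712402344, 205.2179718017578), (37.1956672668457, 49.51671600341797), 71.95848083496094) [0.5072 0.2976 0.026 ]
base S ((292.64886474609375, 161.49293518066406), (41.41219711303711, 54.628387451171875), 96.14448547363281) [0.5384 0.2914 0.026 ]
grip [361.744  206.7826] [157.9034 259.0592] ray T .143 [ 0.4849 -0.2195  0.143 ]
mark [395.3678 217.977 ] [115.3771 304.3603] [ 0.4574 -0.3334  0.072 ] [ 0.4589 -0.3332  0.072 ]
needle S [154.3667 293.0167] [ 0.5132 -0.2718  0.079 ] 30.0
```

View pics/crop1.png

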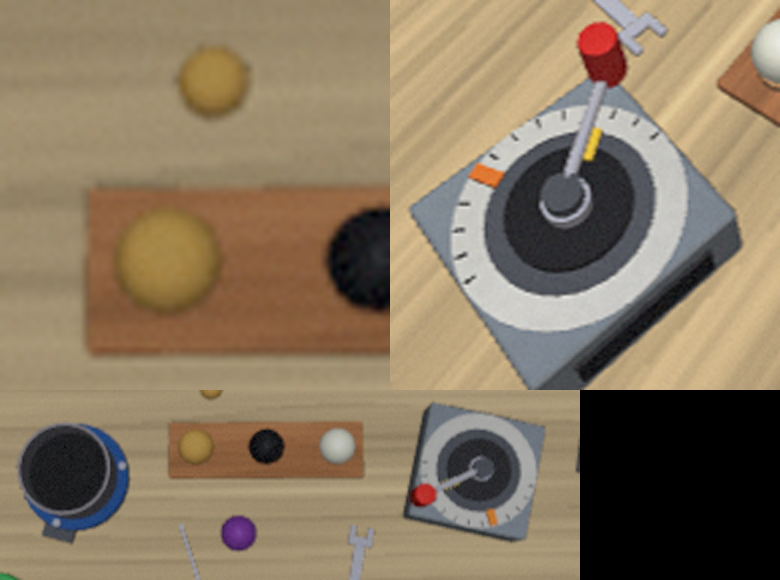

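The crop confirms it: the larger brass ball stands in the rack at about (248,183) in the native top picture, and the small one lies behind the rack. The grey tub's rim centre is at about (182,195). The grip is above the needle, and the orange mark is anticlockwise of it (scene view). Now I'll refine the ball, the tub and the dial axis.

```bash
python3 - <<'E'
from m import *
from scipy.optimize import fsolve
np.set_printoptions(precision=4,suppress=True)
def hough(im,win,r0,r1,k=6,p2=20):
    x0,y0,x1,y1=win; g=cv2.GaussianBlur(cv2.resize(cv2.cvtColor(im,cv2.COLOR_RGB2GRAY)[y0:y1,x0:x1],None,fx=k,fy=k,interpolation=cv2.INTER_CUBIC),(0,0),3)
    c=cv2.HoughCircles(g,cv2.HOUGH_GRADIENT_ALT if 0 else cv2.HOUGH_GRADIENT,1,20,param1=60,param2=p2,minRadius=int(r0*k),maxRadius=int(r1*k))
    c=c[0][:3]; return [( (a+.5)/k-.5+x0,(b+.5)/k-.5+y0,r/k) for a,b,r in c]
for u,v,r in hough(T,(232,168,266,200),8,10.5): print("ballT",u,v,r,ray(ct,u,v,.043))
for u,v,r in hough(S,(258,183,292,219),9,12.5): print("ballS",u,v,r,ray(cs,u,v,.043))
for u,v,r in hough(T,(152,165,222,230),20,26): print("rim",u,v,r,ray(ct,u,v,.12))
# rack, base colours for checks
m=cv2.inRange(cv2.cvtColor(T,cv2.COLOR_RGB2HSV),(0,0,130),(180,45,255)); w=np.zeros_like(m); w[165:228,352:426]=255; m&=w
c=max(cv2.findContours(m,0,2)[0],key=cv2.contourArea); e=cv2.fitEllipse(cv2.convexHull(c)); print("ring",e,ray(ct,*e[0],.067))
ax0=ray(ct,*e[0],.067)[:2]; g=np.array([.4849,-.2195]); mk=np.array([.458,-.3333])
ax=fsolve(lambda p:[np.linalg.norm(p-g)-.105,np.linalg.norm(p-mk)-.074],ax0); print("axis",ax0,ax,np.linalg.norm(ax0-g),np.linalg.norm(ax0-mk))
for p in(ax,ax0):
    print("ang grip,needle,mark",[np.degrees(np.arctan2(*(q-p)[::-1])) for q in(g,np.array([.5132,-.2718]),mk)])
E
```

```text
Traceback (most recent call last):
TypeError: 'NoneType' object is not subscriptable
```

```bash
cat > r.py <<'E'
from m import *
from scipy.optimize import fsolve
np.set_printoptions(precision=4,suppress=True)
def hough(im,win,r0,r1,k=6,p2=12):
    x0,y0,x1,y1=win; g=cv2.GaussianBlur(cv2.resize(im[y0:y1,x0:x1],None,fx=k,fy=k,interpolation=cv2.INTER_CUBIC),(0,0),2)
    c=cv2.HoughCircles(g,cv2.HOUGH_GRADIENT,1,20,param1=25,param2=p2,minRadius=int(r0*k),maxRadius=int(r1*k))
    return [] if c is None else [((a+.5)/k-.5+x0,(b+.5)/k-.5+y0,r/k) for a,b,r in c[0][:2]]
G=lambda i:i[...,1].copy()
hu=lambda i:cv2.convertScaleAbs(cv2.cvtColor(i,cv2.COLOR_RGB2HSV)[...,0],alpha=6)
E
python3 - <<'E'
from r import *
for f in(G,hu):
  for u,v,r in hough(f(T),(232,168,266,200),8,10.5): print("ballT",u,v,r,ray(ct,u,v,.043))
  for u,v,r in hough(f(S),(258,183,292,219),9,12.5): print("ballS",u,v,r,ray(cs,u,v,.043))
for u,v,r in hough(G(T),(152,165,222,230),20,26): print("rim",u,v,r,ray(ct,u,v,.12))
m=cv2.inRange(cv2.cvtColor(T,cv2.COLOR_RGB2HSV),(0,0,130),(180,45,255)); w=np.zeros_like(m); w[165:228,352:426]=255; m&=w
c=max(cv2.findContours(m,0,2)[0],key=cv2.contourArea); e=cv2.fitEllipse(cv2.convexHull(c)); print("ring",e,ray(ct,*e[0],.067))
ax0=ray(ct,*e[0],.067)[:2]; g=np.array([.4849,-.2195]); mk=np.array([.458,-.3333])
ax=fsolve(lambda p:[np.linalg.norm(p-g)-.105,np.linalg.norm(p-mk)-.074],ax0); print("axis",ax0,ax,np.linalg.norm(ax0-g),np.linalg.norm(ax0-mk))
for p in(ax,ax0):
    print("ang grip,needle,mark",[np.degrees(np.arctan2(*(q-p)[::-1])) for q in(g,np.array([.5132,-.2718]),mk)])
E
```

```text
ballT 247.33333 182.0 8.233334 [0.5763 0.1131 0.043 ]
ballS 273.16666 200.33333 10.916667 [0.5761 0.1129 0.043 ]
ballS 276.33334 199.16667 11.483334 [0.5811 0.1211 0.043 ]
ballT 247.33333 182.83333 8.633333 [0.5737 0.1131 0.043 ]
ballS 271.66666 198.0 11.583333 [0.5683 0.1178 0.043 ]
rim 181.66667 193.5 21.066668 [0.5317 0.3034 0.12  ]
rim 188.66667 198.0 25.9 [0.5181 0.2826 0.12  ]
ring ((387.13311767578125, 196.70941162109375), (60.37827682495117, 65.58355712890625), 75.49459075927734) [ 0.5228 -0.3128  0.067 ]
axis [ 0.5228 -0.3128] [ 0.5296 -0.3145] 0.10073539444854343 0.06795968755022574
ang grip,needle,mark [np.float64(115.18230436475608), np.float64(110.97493661357818), np.float64(-165.29898456355542)]
ang grip,needle,mark [np.float64(112.1031401147123), np.float64(103.17380522584433), np.float64(-162.47172933771364)]
```

```bash
cat >> h.py <<'E'
def plan(x,y,z,yang=None):
    s=manip.sense(); M=R.from_quat(s["tool_rot"]).as_matrix(); p=s["tcp_pos"]
    d=M.T@(np.array([x,y,z])-p)*1000; a=np.degrees(np.arctan2(M[1,1],M[0,1])); t=0
    if yang is not None: t=-np.radians((yang-a+90)%180-90)   # tool z down
    print("delta mm",d.round(1),"turn",round(t,3),"y-ang",round(a,1),"tcp",p.round(4),"q",s["q"].round(2),"F",s["force"].round(1),"gap",round(s["finger_gap"]*85.4,1),"gf",s["gripper_force"],"t",s["t"])
E
python3 -c "
from h import *
plan(.52,-.08,.23,90)
plan(.575,.113,.23,90);print(R.from_quat(manip.sense()['tool_rot']).as_matrix().round(3))"
```

```text
delta mm [ 461.4 -371.9    1.3] turn 0.348 y-ang -70.1 tcp [ 0.213  -0.5869  0.2304] q [-1.4   0.53  1.43  0.    1.18 -0.18] F [0.1 0.5 0.1] gap 85.4 gf 0.0 t 0.1
delta mm [ 578.9 -534.6    1.7] turn 0.348 y-ang -70.1 tcp [ 0.213  -0.5869  0.2304] q [-1.4   0.53  1.43  0.    1.18 -0.18] F [0.1 0.5 0.1] gap 85.4 gf 0.0 t 0.1
[[ 0.94   0.341 -0.   ]
 [ 0.341 -0.94   0.002]
 [ 0.    -0.002 -1.   ]]
```

Emit:
drive_tool:
  deltas:
    - [[29,-27,0,0],[58,-53,0,0],[87,-80,0,0],[116,-107,0,0],[145,-134,0,0]]

```text
t: 0.52
tcp_pos: [0.304, -0.4102, 0.2309]
tool_rot: [0.985, 0.173, -0.0, -0.001]
force: [0.4, -0.4, 0.4]
finger_gap: 0.999
gripper_force: 0.0
```

Emit:
drive_tool:
  deltas:
    - [[29,-27,0,0],[58,-53,0,0],[87,-80,0,0],[116,-107,0,0],[145,-134,0,0]]

```text
t: 0.93
tcp_pos: [0.3946, -0.2348, 0.2312]
tool_rot: [0.985, 0.173, -0.0, -0.0]
force: [0.4, -0.3, -0.3]
finger_gap: 0.996
gripper_force: 0.0
```

Emit:
drive_tool:
  deltas:
    - [[29,-27,0,0],[58,-53,0,0],[87,-80,0,0],[116,-107,0,0],[145,-134,0,0]]

```text
t: 1.35
tcp_pos: [0.4853, -0.0594, 0.2311]
tool_rot: [0.985, 0.173, -0.0, -0.0]
force: [0.6, -0.6, -0.0]
finger_gap: 1.004
gripper_force: 0.0
```

Emit:
drive_tool:
  deltas:
    - [[29,-27,0,0.09],[58,-53,0,0.18],[87,-80,0,0.26],[100,-95,0,0.35],[100,-95,0,0.35]]

```text
t: 1.77
tcp_pos: [0.5478, 0.066, 0.231]
tool_rot: [1.0, 0.0, 0.001, -0.001]
force: [0.5, -0.2, 0.3]
finger_gap: 1.003
gripper_force: 0.0
```

```bash
python3 -c "
from r import *
plan(.575,.113,.22,90)
W=snap('wrist'); cw=cam('wrist'); T=snap('top'); np.save('W1.npy',W)
cv2.imwrite('pics/w1.png',W[...,::-1])
K,r,t=cw; print(K[0,0],(-r.T@t),r[2])
print('exp ball',proj(cw,(.575,.113,.043)),'rim',proj(cw,(.5317,.3034,.12)))
"
```

```text
delta mm [ 27.2 -47.   11.1] turn 0.0 y-ang -90.0 tcp [0.5478 0.066  0.231 ] q [-0.08  0.43  1.62  0.    1.09  1.49] F [ 0.5 -0.2  0.3] gap 85.6 gf 0.0 t 1.7667
271.94776882216485 [0.6292 0.0648 0.3736] [-0.3201 -0.0008 -0.9474]
exp ball [218.0225 145.0302] rim [ 18.3177 200.5234]
```

View pics/w1.png

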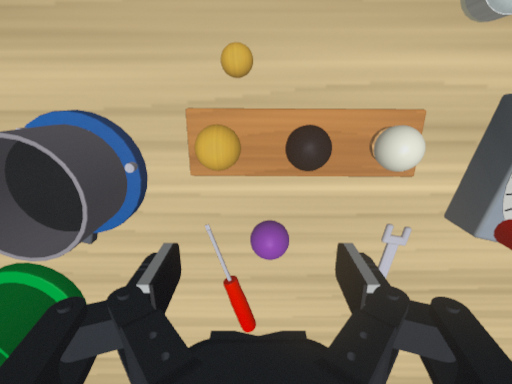

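The wrist view shows the brass ball at (218,148), the small brass ball at (237,60), purple at (269,240), and the tub rim at about (25,195). My estimate is within 3 mm. I'll move above the ball next.

```bash
python3 -c "
from r import *
W=np.load('W1.npy'); cw=cam('wrist')
for f in(G,hu):
  for u,v,r in hough(f(W),(188,120,250,176),20,26): print('ballW',u,v,r,ray(cw,u,v,.043))
"
```

```text
ballW 217.16667 147.0 22.949999 [0.5719 0.1127 0.043 ]
ballW 214.16667 148.83333 25.9 [0.5697 0.1165 0.043 ]
```

Emit:
drive_tool:
  deltas:
    - [[13,-23,5,0],[26,-47,11,0],[26,-47,40,0],[26,-47,70,0],[26,-47,90,0]]

```text
t: 2.28
tcp_pos: [0.5711, 0.1077, 0.1392]
tool_rot: [1.0, -0.001, -0.002, 0.0]
force: [-0.4, -0.0, 0.9]
finger_gap: 1.003
gripper_force: 0.0
```

```bash
python3 -c "
from r import *
plan(.573,.113,.10,90)
W=snap('wrist'); cw=cam('wrist');np.save('W2.npy',W);cv2.imwrite('pics/w2.png',W[...,::-1])
print('exp',proj(cw,(.574,.113,.043)))
m=cv2.inRange(cv2.cvtColor(W,cv2.COLOR_RGB2HSV),(19,120,70),(32,255,255))
for c in cv2.findContours(m,0,2)[0]:
  if cv2.contourArea(c)>300: (u,v),r=cv2.minEnclosingCircle(c); print(u,v,r,cv2.contourArea(c),ray(cw,u,v,.043))
"
```

```text
delta mm [ 2.  -5.3 39.2] turn -0.002 y-ang -90.1 tcp [0.5711 0.1077 0.1392] q [-0.01  0.59  1.63 -0.    0.93  1.57] F [-0.4 -0.   0.9] gap 85.7 gf 0.0 t 2.2833
exp [252.1383 186.4142]
249.1999969482422 189.0 30.120525360107422 2723.5 [0.5715 0.1157 0.043 ]
275.5 73.5 23.162569046020508 1504.5 [0.6686 0.0936 0.043 ]
```

Emit:
drive_tool:
  deltas:
    - [[-1,-1,25,0],[-1,-1,50,0],[-1,-1,75,0],[-1,-1,90,0],[-1,-1,90,0]]

```text
t: 2.75
tcp_pos: [0.5692, 0.1084, 0.0488]
tool_rot: [1.0, -0.002, -0.003, 0.0]
force: [0.1, 0.0, -0.5]
finger_gap: 0.998
gripper_force: 0.0
```

```bash
python3 -c "
from r import *
plan(.572,.114,.022,90)
"
```

```text
delta mm [ 2.9 -5.7 26.8] turn -0.003 y-ang -90.2 tcp [0.5692 0.1084 0.0488] q [-0.    0.73  1.67 -0.    0.74  1.57] F [ 0.1  0.  -0.5] gap 85.2 gf 0.0 t 2.75
```

Emit:
drive_tool:
  deltas:
    - [[1.5,-3,7,0],[3,-6,14,0],[3,-6,22,0],[3,-6,27,0],[3,-6,27,0]]

```text
t: 3.17
tcp_pos: [0.5742, 0.116, 0.0237]
tool_rot: [1.0, -0.001, -0.001, 0.0]
force: [-0.3, -0.3, -0.5]
finger_gap: 0.999
gripper_force: 0.0
```

Emit:
drive_tool:
  deltas:
    - [[0,0,0,0],[0,0,0,0],[0,0,0,0],[0,0,0,0],[0,0,0,0]]
  jaw: 50
  force: 30

```text
t: 3.58
tcp_pos: [0.5751, 0.1155, 0.025]
tool_rot: [1.0, -0.001, 0.0, 0.0]
force: [-0.8, -3.4, 5.2]
finger_gap: 0.639
gripper_force: 31.1
```

Emit:
drive_tool:
  deltas:
    - [[0,0,0,0],[0,0,0,0],[0,0,0,0],[0,0,0,0],[0,0,0,0]]

```text
t: 4.0
tcp_pos: [0.5751, 0.1155, 0.025]
tool_rot: [1.0, -0.001, 0.0, 0.0]
force: [-1.0, -4.3, 6.0]
finger_gap: 0.64
gripper_force: 31.1
```

```bash
python3 -c "
from r import *
plan(.572,.114,.022,90)
"
```

```text
delta mm [-3.1  1.5  3. ] turn -0.002 y-ang -90.1 tcp [0.5751 0.1155 0.025 ] q [ 0.01  0.77  1.67 -0.    0.7   1.58] F [-1.  -4.3  6. ] gap 54.7 gf 31.136401891708374 t 4.0
```

Emit:
drive_tool:
  deltas:
    - [[0,0,-4,0],[0,0,-10,0],[0,0,-20,0],[0,0,-35,0],[0,0,-50,0]]
  force: 45

```text
t: 4.42
tcp_pos: [0.5741, 0.1164, 0.0746]
tool_rot: [1.0, -0.001, -0.001, -0.0]
force: [0.4, 0.3, -2.9]
finger_gap: 0.63
gripper_force: 47.9
```

Emit:
drive_tool:
  deltas:
    - [[0,0,-30,0],[0,0,-60,0],[0,0,-90,0],[0,0,-120,0],[0,0,-125,0]]

```text
t: 4.83
tcp_pos: [0.5778, 0.1166, 0.2052]
tool_rot: [1.0, -0.001, 0.005, -0.0]
force: [1.2, -0.0, -3.2]
finger_gap: 0.631
gripper_force: 48.5
```

```bash
python3 -c "
from r import *
plan(.532,.303,.20,90)
W=snap('wrist'); T=snap('top'); ct=cam('top'); cv2.imwrite('pics/w3.png',np.vstack([W[...,::-1],cv2.resize(T[140:250,130:276,::-1],(512,386))])[:, :])
np.save('W3.npy',W); cw=cam('wrist')
import cv2
i=np.hstack([cv2.resize(W[...,::-1],(400,300)),cv2.resize(T[130:230,150:283,::-1],(400,300))]);cv2.imwrite('pics/c3.png',i)
"
```

```text
delta mm [ -46.1 -186.3    4.8] turn -0.002 y-ang -90.1 tcp [0.5778 0.1166 0.2052] q [0.01 0.51 1.56 0.   1.06 1.58] F [ 1.2 -0.  -3.2] gap 53.9 gf 48.45454931259155 t 4.8333
```

View pics/c3.png

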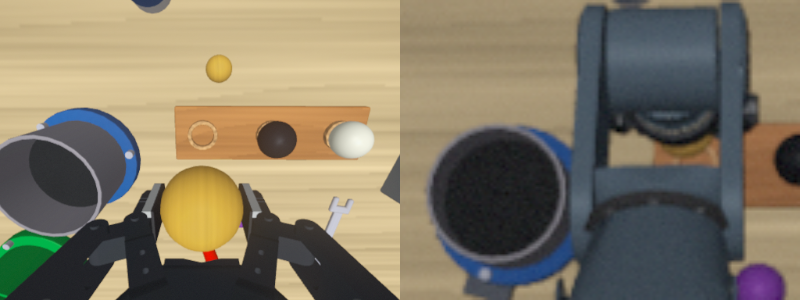

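The ball is held and its seat is empty (left: ball at (200,208), empty seat at (202,134)). The tub rim centre is confirmed at about (182,193) in the native top picture. Moving over the tub.

Emit:
drive_tool:
  deltas:
    - [[-5,-20,0,0],[-12,-48,0,0],[-19,-76,0,0],[-26,-104,0,0],[-33,-130,0,0]]

```text
t: 5.35
tcp_pos: [0.5397, 0.247, 0.1965]
tool_rot: [1.0, -0.001, -0.003, 0.0]
force: [-1.0, 0.1, -3.2]
finger_gap: 0.632
gripper_force: 48.4
```

Emit:
drive_tool:
  deltas:
    - [[-6,-24,0,0],[-12,-46,0,0],[-13,-56,0,0],[-13,-56,0,0],[-13,-56,0,0]]

```text
t: 5.77
tcp_pos: [0.5283, 0.3016, 0.1977]
tool_rot: [1.0, -0.0, -0.001, 0.001]
force: [0.4, -0.4, -3.0]
finger_gap: 0.635
gripper_force: 48.4
```

```bash
python3 -c "
from r import *
plan(.532,.303,.14,90)
W=snap('wrist'); S=snap('scene');cw=cam('wrist');cs=cam('scene');ct=cam('top');K,r,t=cw;print(-r.T@t)
def draw(I,c):
  J=I[...,::-1].copy()
  for a in np.linspace(0,2*np.pi,60): 
    for rr,co in((.069,(0,255,0)),(.064,(255,0,255))): cv2.circle(J,tuple(int(v) for v in proj(c,(.532+rr*np.cos(a),.303+rr*np.sin(a),.12)).round()),0,co,-1)
  return J
cv2.imwrite('pics/c4.png',np.hstack([cv2.resize(draw(W,cw),(400,300)),cv2.resize(draw(S,cs)[90:210,220:380],(400,300))]))
"
```

```text
delta mm [ 3.8 -1.5 57.6] turn -0.001 y-ang -90.1 tcp [0.5283 0.3016 0.1977] q [ 0.34  0.55  1.51 -0.    1.09  1.91] F [ 0.4 -0.4 -3. ] gap 54.2 gf 48.43047022819519 t 5.7667
[0.6117 0.3012 0.3411]
```

View pics/c4.png

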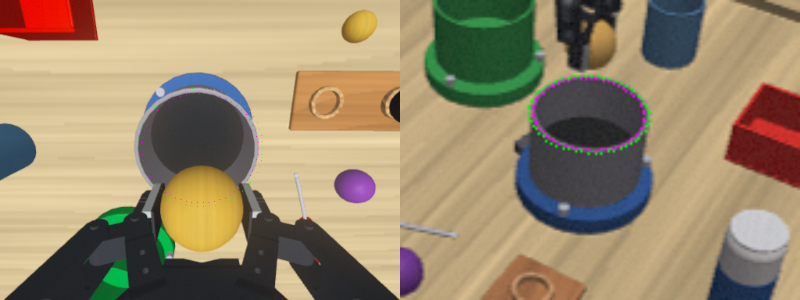

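The drawn rim matches the tub in both views (left about (195,145), right about (590,113)), so the ball is centred. Lowering.

Emit:
drive_tool:
  deltas:
    - [[1,0,10,0],[3,-1,25,0],[4,-1,40,0],[4,-1,55,0],[4,-1,57,0]]

```text
t: 6.28
tcp_pos: [0.5316, 0.301, 0.1389]
tool_rot: [1.0, -0.002, -0.003, 0.001]
force: [-0.5, -1.3, -3.3]
finger_gap: 0.632
gripper_force: 48.4
```

Emit:
drive_tool:
  deltas:
    - [[0,0,10,0],[0,0,22,0],[0,0,35,0],[0,0,45,0],[0,0,47,0]]
  force: 22

```text
t: 6.7
tcp_pos: [0.532, 0.3024, 0.0932]
tool_rot: [1.0, -0.001, -0.002, 0.001]
force: [-0.4, -0.3, -2.7]
finger_gap: 0.631
gripper_force: 48.4
```

Emit:
drive_tool:
  deltas:
    - [[0,0,1,0],[0,0,2,0],[0,0,3,0],[0,0,4,0],[0,0,4,0]]

```text
t: 7.12
tcp_pos: [0.5334, 0.3032, 0.0917]
tool_rot: [1.0, -0.001, 0.0, -0.0]
force: [0.0, -0.8, -3.0]
finger_gap: 0.629
gripper_force: 48.4
```

Emit:
drive_tool:
  deltas:
    - [[0,0,1,0],[0,0,2,0],[0,0,3,0],[0,0,4,0],[0,0,4,0]]

```text
t: 7.53
tcp_pos: [0.533, 0.303, 0.0871]
tool_rot: [1.0, -0.001, -0.0, 0.0]
force: [-0.2, 0.6, -3.1]
finger_gap: 0.628
gripper_force: 48.4
```

Emit:
drive_tool:
  deltas:
    - [[0,0,1,0],[0,0,2,0],[0,0,3,0],[0,0,3,0],[0,0,3,0]]

```text
t: 7.95
tcp_pos: [0.5331, 0.303, 0.0842]
tool_rot: [1.0, -0.001, -0.0, 0.0]
force: [-0.3, -0.2, -2.2]
finger_gap: 0.633
gripper_force: 48.4
```

Emit:
drive_tool:
  deltas:
    - [[0,0,1,0],[0,0,2,0],[0,0,2,0],[0,0,2,0]]

```text
t: 8.28
tcp_pos: [0.5331, 0.3031, 0.0822]
tool_rot: [1.0, -0.001, -0.0, 0.0]
force: [-0.1, 0.2, -2.8]
finger_gap: 0.633
gripper_force: 48.4
```

Emit:
drive_tool:
  deltas:
    - [[0,0,1,0],[0,0,2,0],[0,0,2,0]]

```text
t: 8.53
tcp_pos: [0.533, 0.303, 0.0801]
tool_rot: [1.0, -0.001, -0.0, 0.0]
force: [-0.4, -0.3, -1.5]
finger_gap: 0.634
gripper_force: 48.4
```

Emit:
drive_tool:
  deltas:
    - [[0,0,1,0],[0,0,2,0],[0,0,2,0]]

```text
t: 8.78
tcp_pos: [0.533, 0.303, 0.0781]
tool_rot: [1.0, -0.001, -0.0, 0.0]
force: [-0.8, 0.2, -3.1]
finger_gap: 0.63
gripper_force: 48.4
```

Emit:
drive_tool:
  deltas:
    - [[0,0,1,0],[0,0,2,0],[0,0,2,0]]

```text
t: 9.03
tcp_pos: [0.533, 0.303, 0.0761]
tool_rot: [1.0, -0.001, -0.0, 0.0]
force: [-0.5, -0.7, -3.5]
finger_gap: 0.634
gripper_force: 48.4
```

Emit:
drive_tool:
  deltas:
    - [[0,0,1,0],[0,0,2,0],[0,0,2,0]]

```text
t: 9.28
tcp_pos: [0.533, 0.303, 0.0741]
tool_rot: [1.0, -0.001, -0.0, 0.0]
force: [-0.1, -0.5, -3.1]
finger_gap: 0.634
gripper_force: 48.4
```

Emit:
drive_tool:
  deltas:
    - [[0,0,1,0],[0,0,1,0]]

```text
t: 9.45
tcp_pos: [0.5331, 0.303, 0.0731]
tool_rot: [1.0, -0.001, -0.0, 0.0]
force: [-0.1, -0.7, -3.0]
finger_gap: 0.633
gripper_force: 48.4
```

Emit:
drive_tool:
  deltas:
    - [[0,0,1,0],[0,0,2,0],[0,0,2,0]]

```text
t: 9.7
tcp_pos: [0.533, 0.303, 0.0711]
tool_rot: [1.0, -0.001, -0.0, 0.0]
force: [-0.3, -0.1, -3.2]
finger_gap: 0.632
gripper_force: 48.4
```

Emit:
drive_tool:
  deltas:
    - [[0,0,1,0],[0,0,1,0]]

```text
t: 9.87
tcp_pos: [0.533, 0.303, 0.0701]
tool_rot: [1.0, -0.001, -0.0, 0.0]
force: [0.8, -0.0, -3.2]
finger_gap: 0.634
gripper_force: 48.4
```

Emit:
drive_tool:
  deltas:
    - [[0,0,1,0],[0,0,2,0],[0,0,2,0]]

```text
t: 10.12
tcp_pos: [0.5335, 0.3031, 0.0696]
tool_rot: [1.0, -0.001, 0.0, -0.0]
force: [-1.7, -1.2, 4.8]
finger_gap: 0.634
gripper_force: 49.3
```

Emit:
drive_tool:
  deltas:
    - [[0,0,1,0],[0,0,1,0]]

```text
t: 10.28
tcp_pos: [0.5337, 0.3031, 0.0695]
tool_rot: [1.0, -0.001, 0.001, -0.0]
force: [-2.4, -1.9, 9.6]
finger_gap: 0.633
gripper_force: 49.7
```

Contact with the floor; I'll ease off slightly and release.

Emit:
drive_tool:
  deltas:
    - [[0,0,-1,0],[0,0,-1.5,0],[0,0,-1.5,0]]

```text
t: 10.53
tcp_pos: [0.5335, 0.3031, 0.0696]
tool_rot: [1.0, -0.001, 0.0, -0.0]
force: [-1.4, -1.0, 5.1]
finger_gap: 0.632
gripper_force: 48.9
```

Emit:
drive_tool:
  deltas:
    - [[0,0,0,0],[0,0,0,0],[0,0,0,0],[0,0,0,0],[0,0,0,0]]
  jaw: 66

```text
t: 10.95
tcp_pos: [0.5336, 0.3034, 0.0688]
tool_rot: [1.0, -0.001, 0.0, -0.0]
force: [0.2, 1.6, 1.5]
finger_gap: 0.775
gripper_force: 0.9
```

Emit:
drive_tool:
  deltas:
    - [[0,0,0,0],[0,0,0,0],[0,0,0,0]]

```text
t: 11.2
tcp_pos: [0.5334, 0.3032, 0.0689]
tool_rot: [1.0, -0.001, 0.0, -0.0]
force: [0.7, 2.0, 1.2]
finger_gap: 0.773
gripper_force: 1.0
```

Emit:
drive_tool:
  deltas:
    - [[0,0,-5,0],[0,0,-15,0],[0,0,-30,0],[0,0,-50,0],[0,0,-75,0]]

```text
t: 11.62
tcp_pos: [0.5318, 0.3022, 0.1438]
tool_rot: [1.0, -0.001, -0.002, 0.001]
force: [0.3, 0.3, 0.5]
finger_gap: 0.771
gripper_force: 0.0
```

Emit:
drive_tool:
  deltas:
    - [[0,0,-30,0],[0,0,-60,0],[0,0,-70,0],[0,0,-70,0]]

```text
t: 11.95
tcp_pos: [0.5349, 0.3035, 0.2178]
tool_rot: [1.0, -0.001, 0.004, -0.001]
force: [0.1, -0.0, 0.4]
finger_gap: 0.773
gripper_force: 0.0
```

```bash
python3 -c "
from r import *
plan(.4849,-.2195,.23,25)
W=snap('wrist');T=snap('top')
cv2.imwrite('pics/c5.png',np.hstack([cv2.resize(W[...,::-1],(400,300)),cv2.resize(T[150:250,340:473,::-1],(400,300),interpolation=cv2.INTER_CUBIC)]))
cw=cam('wrist')
m=cv2.inRange(cv2.cvtColor(W,cv2.COLOR_RGB2HSV),(17,120,70),(32,255,255))
for c in cv2.findContours(m,0,2)[0]:
  if cv2.contourArea(c)>300: (u,v),r=cv2.minEnclosingCircle(c); print(u,v,r,ray(cw,u,v,.088))
"
```

```text
delta mm [-48.8 523.1 -13.6] turn 1.132 y-ang -90.1 tcp [0.5349 0.3035 0.2178] q [ 0.33  0.53  1.48 -0.    1.13  1.91] F [ 0.1 -0.   0.4] gap 66.0 gf 0.0 t 11.95
258.4871520996094 184.69593811035156 26.92560577392578 [0.53   0.3024 0.088 ]
447.0 46.0 22.203702926635742 [0.6582 0.1357 0.088 ]
```

View pics/c5.png

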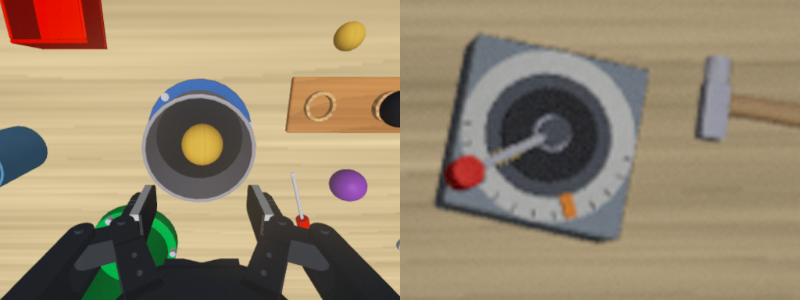

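The ball (left, (202,145)) rests centred in the tub, released. In the top crop the grip is at (464,171), the mark at (568,205) and the axis at (552,132). Moving to the handle.

Emit:
drive_tool:
  deltas:
    - [[-3,28,-4,0],[-6,60,-8,0],[-10,95,-12,0],[-14,130,-16,0],[-17,165,-20,0]]
  jaw: 85

```text
t: 12.47
tcp_pos: [0.5134, 0.1367, 0.2315]
tool_rot: [1.0, -0.001, -0.003, 0.0]
force: [1.4, -0.1, -0.0]
finger_gap: 0.993
gripper_force: 0.0
```

Emit:
drive_tool:
  deltas:
    - [[-3,35,0,0],[-6,70,0,0],[-10,105,0,0],[-14,140,0,0],[-17,175,0,0]]

```text
t: 12.88
tcp_pos: [0.4961, -0.038, 0.2316]
tool_rot: [1.0, -0.001, -0.003, -0.001]
force: [-0.2, 0.5, -0.3]
finger_gap: 0.992
gripper_force: 0.0
```

Emit:
drive_tool:
  deltas:
    - [[-3,35,0,0],[-6,70,0,0],[-10,105,0,0],[-14,135,0,0.1],[-17,150,0,0.2]]

```text
t: 13.3
tcp_pos: [0.4796, -0.1899, 0.2316]
tool_rot: [0.994, -0.105, -0.002, -0.0]
force: [-0.4, 0.1, 0.0]
finger_gap: 0.997
gripper_force: 0.0
```

Emit:
drive_tool:
  deltas:
    - [[0,0,0,0.12],[0,0,0,0.24],[0,0,0,0.36],[0,0,0,0.48],[0,0,0,0.6]]

```text
t: 13.72
tcp_pos: [0.4795, -0.1861, 0.2314]
tool_rot: [0.919, -0.393, -0.003, -0.0]
force: [-0.0, 0.3, -1.5]
finger_gap: 0.996
gripper_force: 0.0
```

Emit:
drive_tool:
  deltas:
    - [[0,0,0,0.12],[0,0,0,0.24],[0,0,0,0.33],[0,0,0,0.33],[0,0,0,0.33]]

```text
t: 14.13
tcp_pos: [0.48, -0.1862, 0.2321]
tool_rot: [0.845, -0.535, -0.002, -0.0]
force: [-0.1, 0.3, -0.8]
finger_gap: 0.995
gripper_force: 0.0
```

```bash
cat > d.py <<'E'
from r import *
def blobs(im,c,lo,hi,z,amin=20):
    m=cv2.inRange(cv2.cvtColor(im,cv2.COLOR_RGB2HSV),lo,hi); o=[]
    for k in cv2.findContours(m,0,2)[0]:
        if cv2.contourArea(k)>amin:
            M=cv2.moments(k); u=M['m10']/M['m00'],M['m01']/M['m00']; o.append((np.round(u,1),cv2.contourArea(k),ray(c,*u,z)))
    return o
E
python3 -c "
from d import *
plan(.4849,-.2195,.16,25)
W=snap('wrist');cw=cam('wrist');np.save('W6.npy',W)
cv2.imwrite('pics/w6.png',W[...,::-1])
print('exp',proj(cw,(.4849,-.2195,.143)),proj(cw,(.458,-.3333,.072)),'ax',proj(cw,(.5296,-.3145,.072)))
print('red');[print(*b) for b in blobs(W,cw,(0,160,60),(6,255,255),.143,100)]
print('or');[print(*b) for b in blobs(W,cw,(7,160,90),(16,255,255),.072)]
print('ye');[print(*b) for b in blobs(W,cw,(22,140,90),(33,255,255),.079)]
"
```

```text
delta mm [32.5  9.6 72. ] turn 0.005 y-ang -154.7 tcp [ 0.48   -0.1862  0.2321] q [-0.59  0.38  1.7  -0.    1.06  2.11] F [-0.1  0.3 -0.8] gap 84.9 gf 0.0 t 14.1333
exp [269.4474 158.5141] [340.1702  54.121 ] ax [268.0386  38.9149]
red
[267. 154.] 1024.5 [ 0.4885 -0.2222  0.143 ]
[24.  51.7] 2698.5 [ 0.6919 -0.2139  0.143 ]
or
ye
[ 58.2 275.7] 120.0 [0.6548 0.0453 0.079 ]
```

View pics/w6.png

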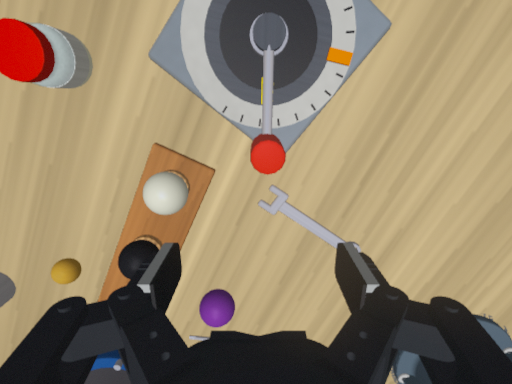

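The wrist view shows the grip at (268,154), the dial knob at (268,34), the orange mark at (340,57) and a bit of yellow needle at (262,90). I'll descend over the grip and grasp it.

```bash
python3 -c "
from d import *
cw=cam('wrist'); W=np.load('W6.npy')
mk=ray(cw,340,57,.072)[:2]; g=np.array([.4872,-.2210]); nd=ray(cw,262,90,.079)[:2]
ax=fsolve(lambda p:[np.linalg.norm(p-g)-.105,np.linalg.norm(p-mk)-.074],[.53,-.314]); print(mk,nd,ax)
for q in(g,nd,mk): print(np.degrees(np.arctan2(*(q-ax)[::-1]))%360)
print(cv2.cvtColor(W,cv2.COLOR_RGB2HSV)[[57,90,88],[340,262,262]])
plan(.487,-.2208,.109,25)
"
```

```text
[ 0.4568 -0.331 ] [ 0.5145 -0.2689] [ 0.5295 -0.3171]
113.75322584759448
107.23447283036305
190.7933408813943
[[ 18 255 222]
 [ 26 155 181]
 [ 26 166 177]]
delta mm [ 34.4   8.4 123.3] turn 0.004 y-ang -154.7 tcp [ 0.4802 -0.1863  0.2324] q [-0.59  0.38  1.7  -0.    1.06  2.11] F [ 0.6  0.1 -0.7] gap 84.9 gf 0.0 t 14.1833
```

Emit:
drive_tool:
  deltas:
    - [[10,3,0,0],[22,7,10,0],[32,8,30,0],[33,8,50,0],[33,8,60,0]]

```text
t: 14.6
tcp_pos: [0.4871, -0.2214, 0.1712]
tool_rot: [0.844, -0.537, -0.001, 0.0]
force: [-0.7, -0.3, -1.5]
finger_gap: 0.993
gripper_force: 0.0
```

```bash
python3 -c "
from d import *
plan(.487,-.2208,.109,25)
"
```

```text
delta mm [-0.5 -0.2 62.2] turn 0.001 y-ang -154.9 tcp [ 0.4871 -0.2214  0.1712] q [-0.64  0.49  1.72 -0.    0.94  2.07] F [-0.7 -0.3 -1.5] gap 84.8 gf 0.0 t 14.6
```

Emit:
drive_tool:
  deltas:
    - [[0,0,15,0],[0,0,30,0],[0,0,45,0],[0,0,60,0],[0,0,61,0]]

```text
t: 15.02
tcp_pos: [0.4862, -0.2196, 0.11]
tool_rot: [0.844, -0.536, -0.003, -0.0]
force: [-0.5, -0.3, 0.1]
finger_gap: 1.002
gripper_force: 0.0
```

Emit:
drive_tool:
  deltas:
    - [[0,0,0,0],[0,0,0,0],[0,0,0,0],[0,0,0,0],[0,0,0,0]]
  jaw: 28
  force: 25

```text
t: 15.43
tcp_pos: [0.4883, -0.2205, 0.1138]
tool_rot: [0.844, -0.536, 0.001, 0.0]
force: [-0.1, -0.3, 2.6]
finger_gap: 0.363
gripper_force: 27.3
```

Emit:
drive_tool:
  deltas:
    - [[0,0,0,0],[0,0,0,0],[0,0,0,0],[0,0,0,0],[0,0,0,0]]

```text
t: 15.85
tcp_pos: [0.4883, -0.2204, 0.1136]
tool_rot: [0.844, -0.536, 0.001, 0.0]
force: [-0.9, -0.3, 5.9]
finger_gap: 0.366
gripper_force: 27.7
```

```bash
cat > arc.py <<'E'
from d import *
import sys
# usage: arc.py step_deg  (rows of equal arc steps, anticlockwise), tool axes
ax=np.array([.5296,-.3155]); s=manip.sense(); M=R.from_quat(s["tool_rot"]).as_matrix(); p=s["tcp_pos"]
v=p[:2]-ax; a0=np.arctan2(v[1],v[0]); r=np.linalg.norm(v); print("ang",np.degrees(a0)%360,"r",r,"F",s["force"].round(1))
for k in range(1,6):
    a=a0+np.radians(float(sys.argv[1])*k); q=ax+.105*np.array([np.cos(a),np.sin(a)]); d=M.T@np.r_[q-p[:2],0]*1000
    print(d[:2].round(1),round(-np.radians(float(sys.argv[1])*k),3),end="; ")
print(); plan(p[0],p[1],.109)
E
python3 arc.py 5
```

```text
ang 113.48873482611518 r 0.10371043271115211 F [-0.9 -0.3  5.9]
[-1.2  9.1] -0.087; [-0.2 18.2] -0.175; [ 1.5 27.2] -0.262; [ 4. 36.] -0.349; [ 7.3 44.6] -0.436; 
delta mm [-0.   0.   4.6] turn 0 y-ang -154.9 tcp [ 0.4883 -0.2204  0.1136] q [-0.63  0.58  1.76 -0.    0.8   2.07] F [-0.9 -0.3  5.9] gap 31.2 gf 27.652634382247925 t 15.85
```

Emit:
drive_tool:
  deltas:
    - [[0,9,-1,-0.087],[0.8,18,-2,-0.175],[2.5,27,-2,-0.262],[5,36,-2,-0.349],[8,44.6,-2,-0.436]]
  force: 30

```text
t: 16.27
tcp_pos: [0.4522, -0.2467, 0.1142]
tool_rot: [0.94, -0.34, 0.002, -0.001]
force: [6.2, -0.7, -7.0]
finger_gap: 0.362
gripper_force: 31.0
```

```bash
python3 arc.py 5
```

```text
ang 138.34595097689578 r 0.10358097101681091 F [ 6.2 -0.7 -7. ]
[-1.3  9.1] -0.087; [-0.4 18.2] -0.175; [ 1.3 27.2] -0.262; [ 3.7 36.1] -0.349; [ 7.  44.6] -0.436; 
delta mm [-0.   0.   5.2] turn 0 y-ang -129.8 tcp [ 0.4522 -0.2467  0.1142] q [-0.72  0.56  1.81  0.    0.76  1.54] F [ 6.2 -0.7 -7. ] gap 30.9 gf 30.992439687252045 t 16.2667
```

Emit:
drive_tool:
  deltas:
    - [[0,9,1,-0.087],[0.8,18,1,-0.175],[2.5,27,1,-0.262],[5,36,1,-0.349],[8,44.6,1,-0.436]]

```text
t: 16.68
tcp_pos: [0.4301, -0.2857, 0.1138]
tool_rot: [0.992, -0.129, 0.002, -0.0]
force: [6.7, 2.6, -1.7]
finger_gap: 0.371
gripper_force: 31.5
```

Emit:
drive_tool:
  deltas:
    - [[0,9,0,-0.087],[0.8,18,0,-0.175],[2.5,27,0,-0.262],[5,36,0,-0.349],[8,44.6,0,-0.436]]

```text
t: 17.1
tcp_pos: [0.4266, -0.3302, 0.1137]
tool_rot: [0.996, 0.088, 0.002, -0.001]
force: [7.6, 4.1, -0.6]
finger_gap: 0.362
gripper_force: 31.6
```

```bash
python3 arc.py 3; python3 - <<'E'
from d import *
W=snap('wrist');S=snap('scene');T=snap('top');cs=cam('scene');ct=cam('top');ax=np.array([.5296,-.3155])
an=lambda q:np.degrees(np.arctan2(*(q[:2]-ax)[::-1]))%360
for n,I,c in(('S',S,cs),('T',T,ct)):
  for l,lo,hi,z in(('or',(5,140,90),(19,255,255),.072),('ye',(21,110,80),(33,255,255),.079)):
    for u,A,p in blobs(I,c,lo,hi,z,5):
      if np.linalg.norm(p[:2]-ax)<.09: print(n,l,u,A,p,an(p))
def mk(I,k): return cv2.resize(I[...,::-1],k,interpolation=cv2.INTER_CUBIC)
cv2.imwrite('pics/c7.png',np.hstack([mk(W,(400,300)),mk(S[250:360,80:227],(400,300))]))
E
```

```text
ang 188.11772004043343 r 0.1039988680235036 F [ 7.6  4.1 -0.6]
[-1.   5.5] -0.052; [-0.8 11. ] -0.105; [-0.3 16.4] -0.157; [ 0.5 21.9] -0.209; [ 1.6 27.2] -0.262; 
delta mm [-0.   0.   4.7] turn 0 y-ang -79.9 tcp [ 0.4266 -0.3302  0.1137] q [-0.87  0.58  1.75  0.01  0.8   0.52] F [ 7.6  4.1 -0.6] gap 30.9 gf 31.611050963401794 t 17.1
S or [115.4 304.3] 50.5 [ 0.4589 -0.3331  0.072 ] 194.00456187943854
S ye [131.7 298.8] 59.0 [ 0.4824 -0.3073  0.079 ] 170.1315181546297
```

View pics/c7.png

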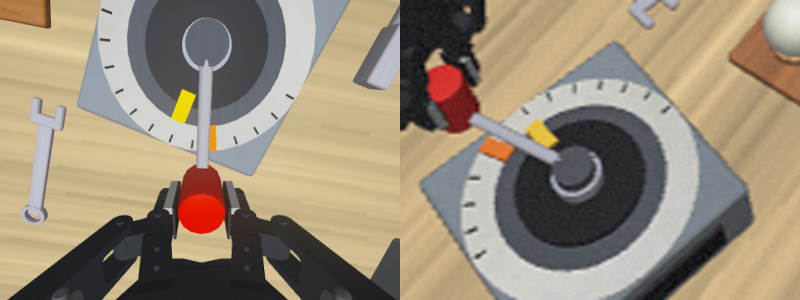

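Both views show the needle (right, (542,133)) about 24° short of the mark (right, (495,149)), with the handle leading by 18°. Continuing by about 22°, then I'll check.

Emit:
drive_tool:
  deltas:
    - [[0,8.2,0,-0.08],[0.7,16,0,-0.155],[2,24,0,-0.23],[4,31.5,0,-0.305],[6.5,39,0,-0.384]]

```text
t: 17.67
tcp_pos: [0.4385, -0.3663, 0.1137]
tool_rot: [0.961, 0.277, 0.001, -0.002]
force: [2.7, 4.5, 2.1]
finger_gap: 0.361
gripper_force: 31.9
```

```bash
python3 arc.py 1; cat > n.py <<'E'
from d import *
S=snap('scene');W=snap('wrist');cw=cam('wrist');cs=cam('scene');ax=np.array([.5296,-.3155])
an=lambda q:round(np.degrees(np.arctan2(*(q[:2]-ax)[::-1]))%360,1)
for n,I,c in(('S',S,cs),('W',W,cw)):
  for l,lo,hi,z in(('or',(5,140,90),(20,255,255),.072),('ye',(22,110,80),(33,255,255),.079)):
    for u,A,p in blobs(I,c,lo,hi,z,5):
      if np.linalg.norm(p[:2]-ax)<.09: print(n,l,u,A,p,an(p))
mk=lambda I,k: cv2.resize(I[...,::-1],k,interpolation=cv2.INTER_CUBIC)
cv2.imwrite('pics/n.png',np.hstack([mk(W,(400,300)),mk(S[250:360,80:227],(400,300))]))
E
python3 n.py
```

```text
ang 209.15482474272608 r 0.10427160244533461 F [2.7 4.5 2.1]
[-0.8  1.8] -0.017; [-0.9  3.6] -0.035; [-0.9  5.5] -0.052; [-0.8  7.3] -0.07; [-0.8  9.1] -0.087; 
delta mm [-0.   0.   4.7] turn 0 y-ang -57.9 tcp [ 0.4385 -0.3663  0.1137] q [-0.89  0.62  1.67  0.    0.86  0.11] F [2.7 4.5 2.1] gap 30.8 gf 31.898335218429565 t 17.6667
S or [114.7 303.6] 34.0 [ 0.4565 -0.3329  0.072 ] 193.4
S ye [125.5 304.5] 45.5 [ 0.4809 -0.3233  0.079 ] 189.1
W or [228.7 171.2] 453.5 [ 0.4566 -0.3305  0.072 ] 191.6
W ye [237.  136.1] 754.5 [ 0.4817 -0.3231  0.079 ] 189.0
```

Emit:
drive_tool:
  deltas:
    - [[0,2,0,-0.02],[0,4,0,-0.04],[0,5,0,-0.048],[0,5,0,-0.048]]

```text
t: 18.1
tcp_pos: [0.441, -0.3706, 0.1137]
tool_rot: [0.954, 0.298, 0.001, -0.001]
force: [2.9, 5.3, 2.9]
finger_gap: 0.367
gripper_force: 31.9
```

```bash
python3 arc.py 1; python3 n.py
```

```text
ang 211.88783049180435 r 0.10431588182587419 F [2.9 5.3 2.9]
[-0.8  1.8] -0.017; [-0.8  3.6] -0.035; [-0.8  5.5] -0.052; [-0.8  7.3] -0.07; [-0.7  9.1] -0.087; 
delta mm [-0.   0.   4.7] turn 0 y-ang -55.3 tcp [ 0.441  -0.3706  0.1137] q [-0.89  0.62  1.66  0.    0.86  0.07] F [2.9 5.3 2.9] gap 31.3 gf 31.94283127784729 t 18.1
S or [114.4 304. ] 39.0 [ 0.4566 -0.3338  0.072 ] 194.0
S ye [124.6 305.8] 34.0 [ 0.4814 -0.3264  0.079 ] 192.7
W or [225.5 169.9] 450.0 [ 0.457  -0.3315  0.072 ] 192.4
W ye [239.  136.5] 753.0 [ 0.4826 -0.3264  0.079 ] 193.1
```

View pics/n.png

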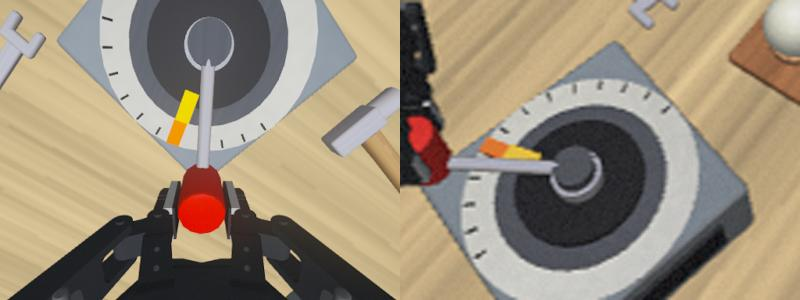

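The needle lines up with the mark (left, (187,105) above (176,133)). I'll ease the handle back to unwind the spring, then open.

Emit:
drive_tool:
  deltas:
    - [[0,-6,0,0.06],[0.7,-12,0,0.12],[1.5,-18,0,0.17],[2.7,-24,0,0.23],[4,-29,0,0.28]]

```text
t: 18.62
tcp_pos: [0.4295, -0.3448, 0.1137]
tool_rot: [0.987, 0.161, 0.002, -0.0]
force: [9.3, 4.3, -0.8]
finger_gap: 0.366
gripper_force: 31.5
```

Emit:
drive_tool:
  deltas:
    - [[0,0,0,0],[0,0,0,0],[0,0,0,0],[0,0,0,0],[0,0,0,0]]
  jaw: 80

```text
t: 19.03
tcp_pos: [0.4271, -0.3468, 0.1138]
tool_rot: [0.987, 0.163, -0.0, 0.0]
force: [-0.2, -0.2, -0.5]
finger_gap: 0.938
gripper_force: 0.0
```

```bash
python3 arc.py 1; python3 n.py
```

```text
ang 196.95597525515197 r 0.10720372953610557 F [-0.2 -0.2 -0.5]
[2.2 1.9] -0.017; [2.2 3.7] -0.035; [2.2 5.6] -0.052; [2.2 7.4] -0.07; [2.3 9.2] -0.087; 
delta mm [ 0.  -0.   4.8] turn 0 y-ang -71.2 tcp [ 0.4271 -0.3468  0.1138] q [-0.88  0.6   1.73 -0.    0.82  0.36] F [-0.2 -0.2 -0.5] gap 80.1 gf 0.0 t 19.0333
S or [114.  304.9] 25.5 [ 0.4573 -0.3356  0.072 ] 195.5
S ye [123.6 308.4] 31.0 [ 0.4839 -0.3315  0.079 ] 199.2
W or [244.4 171.8] 17.5 [ 0.4559 -0.3264  0.072 ] 188.4
W ye [247.7 134.2] 13.0 [ 0.4822 -0.3205  0.079 ] 186.0
```

Emit:
drive_tool:
  deltas:
    - [[0,0,-15,0],[0,0,-35,0],[0,0,-60,0],[0,0,-90,0],[0,0,-120,0]]

```text
t: 19.55
tcp_pos: [0.4267, -0.346, 0.2345]
tool_rot: [0.987, 0.163, -0.0, -0.001]
force: [1.2, -0.4, -0.4]
finger_gap: 0.936
gripper_force: 0.0
```

Emit:
drive_tool:
  deltas:
    - [[-20,30,0,0],[-30,60,0,0],[-30,90,0,0],[-30,90,0,0],[-30,90,0,0]]

```text
t: 19.97
tcp_pos: [0.4276, -0.4426, 0.2335]
tool_rot: [0.987, 0.162, 0.0, 0.0]
force: [-0.4, 0.7, -0.3]
finger_gap: 0.937
gripper_force: 0.0
```

```bash
python3 n.py; python3 -c "
from d import *
plan(.4,-.3,.2)
S=snap('scene');W=snap('wrist');T=snap('top');mk=lambda I,k: cv2.resize(I[...,::-1],k,interpolation=cv2.INTER_CUBIC)
cv2.imwrite('pics/z.png',np.vstack([np.hstack([mk(W,(400,300)),mk(S[250:360,80:227],(400,300))]),np.hstack([mk(T,(400,300)),mk(S[90:210,220:380],(400,300))])]))"
```

```text
S or [114.  304.9] 25.5 [ 0.4573 -0.3356  0.072 ] 195.5
S ye [123.6 308.4] 32.0 [ 0.4838 -0.3314  0.079 ] 199.1
W or [173.6 116.4] 148.5 [ 0.4581 -0.3325  0.072 ] 193.4
W ye [173.5  91.9] 183.0 [ 0.483  -0.3287  0.079 ] 195.8
delta mm [  19.3 -141.4   33.5] turn 0 y-ang -71.2 tcp [ 0.4273 -0.4401  0.2332] q [-0.98  0.51  1.46  0.    1.17  0.26] F [ 0.4 -0.3  0.2] gap 80.5 gf 0.0 t 20.0667
```

View pics/z.png

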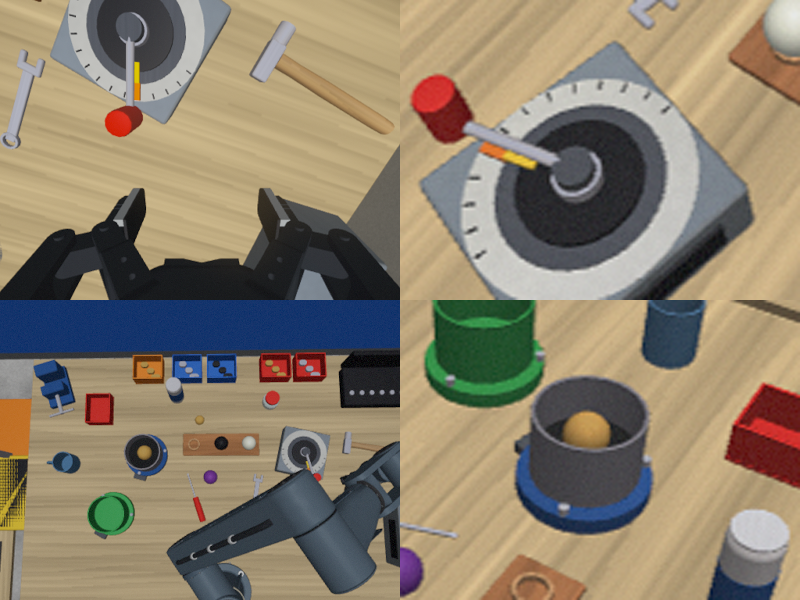

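```bash
python3 - <<'E'
from d import *
ax=np.array([.5296,-.3155])
an=lambda q:round(np.degrees(np.arctan2(*(q[:2]-ax)[::-1]))%360,1)
W=snap('wrist');cw=cam('wrist');S=snap('scene');cs=cam('scene')
for n,I,c in(('W',W,cw),('S',S,cs)):
  m=cv2.inRange(cv2.cvtColor(I,cv2.COLOR_RGB2HSV),(0,170,150),(6,255,255))
  for k in cv2.findContours(m,0,2)[0]:
    (u,v),r=cv2.minEnclosingCircle(k); p=ray(c,u,v,.143)
    if cv2.contourArea(k)>30 and np.linalg.norm(p[:2]-ax)<.14: print(n,u,v,r,cv2.contourArea(k),p,an(p),np.linalg.norm(p[:2]-ax))
# edges of yellow and orange in wrist
hsv=cv2.cvtColor(W,cv2.COLOR_RGB2HSV)
for l,lo,hi,z in(('or',(5,140,90),(20,255,255),.072),('ye',(22,110,80),(33,255,255),.079)):
  m=cv2.inRange(hsv,lo,hi); ys,xs=np.nonzero(m[60:140,140:210]); P=np.array([ray(cw,x+140,y+60,z)[:2]-ax for x,y in zip(xs,ys)])
  a=np.degrees(np.arctan2(P[:,1],P[:,0]))%360; r=np.linalg.norm(P,axis=1)
  # signed lateral offset wrt 193 deg direction
  t=np.radians(193); lat=P@[-np.sin(t),np.cos(t)]*1000
  print(l,len(a),"r",r.min().round(3),r.max().round(3),"lat mm",np.percentile(lat,[2,50,98]).round(1))
E
```

```text
W 151.21377563476562 157.95652770996094 17.94658088684082 848.0 [ 0.4289 -0.3407  0.143 ] 194.0 0.10375417259647707
S 91.87837982177734 284.3108215332031 8.324801445007324 136.5 [ 0.4303 -0.342   0.143 ] 194.9 0.10275651954717212
or 172 r 0.062 0.103 lat mm [-20.2   1.9   6.3]
ye 193 r 0.036 0.062 lat mm [0.7 3.8 6.9]
```

The released grip stands at 194–195° and the mark at about 193–194°, so they're aligned well within the tolerance. The ball is in the tub and the arm is clear.

```bash
python3 -c "
from station import manip
print(manip.sign_off())"
```

```text
the job is handed in; nothing more can be done
None
```

The brass ball rests released on the tub floor, the needle is within about 2° of the orange mark by my camera measurements, and the job is handed in; the sign-off returned no verdict.

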